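# Load a primed blank under the spring-closed dust flap of a drying station

### The arm

A 6-joint arm with a two-finger parallel gripper is mounted at the origin on a cart in front of the work surface, level with it; the furniture and walls round the work are solid. World frame = base frame: x ahead of the robot, y to its left, z up, the work surface at z = 0. Lengths are in m, angles in rad, forces in N, time in s.
With the tool pointing down it reaches from about 0.225 to 0.725 m from the base axis. Payload 3.1 kg.
Tool frame: the origin (TCP) lies midway between the tips of the shut fingers; the grasp point (between the pads) lies 19 mm behind it (ctrl.hold_point_z is the distance from the TCP to the grasp point, in m); z points along the fingers, y is the line along which they close (so a half turn about z gives the same grasp; the last joint's range is limited). The gripper opens to 85 mm and grips with 20 to 120 N. Pads are 22 mm wide; open, the fingers measure 114 mm over their backs; the gripper's body (76 mm by 85 mm) begins 54 mm behind the grasp point. The pads swing forward as they close: fully open they stand 13 mm farther back than shut.
Start: joints at [1.064, 0.048, 0.099, 1.622, 0, 1.443], TCP at [0.194, 0.488, 0.231] pointing down, gripper open.
Joint ranges: [-2.91, 2.91], [-0.99, 1.94], [-1.21, 1.42], [-2.12, 2.29], [-1.49, 1.47], [-3.14, 3.14]. Speed limits (rad/s): [2.79, 2.79, 3.14, 3.14, 3.14, 3.14].

### API

Orientations are given as a unit quaternion [x, y, z, w].
In Python, from station import ctrl, eyes gives the robot as it stands. The module is installed in compiled form; this text tells all that it offers.
- The arm moves only by the tool arm_command, never from a script. Its argument "commands" is a list of rows, each an object of numbers: "x", "y", "z": the shift along the tool's x, y, z as a fraction of full scale; "twist": the turn about the tool's z as a fraction of full scale. A call has 1 to 12 rows; each row shifts and turns the commanded pose from where the row before left it, along the tool's axes as they then stand; what a row does not reach is not made up. Full scale, the value 1, is 0.03 m for a shift and 4 degrees for a turn. A row lasts 1/10 s, in which the tool goes at most 50 mm and 8.59 degrees, less where a joint would pass 70% of its speed; a pose out of reach is approached as far as the arm can. A call with a number of a shift or a turn outside -1 to 1 is refused whole. A call with a gripper value outside its range is refused whole. "hand" is the closure, from 0 (fully open) to 1 (shut), set as the call begins (left out, the last holds). The fingers move at their own pace and stop on an object; "force" is the grip in N (left out, the last holds). Time passes only in rows, so rows that do not move let the fingers close. It gives the time, the measured TCP pose, the force, the opening and the grip force at its end, in the units of the state.
- ctrl.observe(): the state, without advancing time (a new reading comes with each control period).
- eyes.get_image(name): name is "side" or "top" or "wrist"; returns a dict with "frame" (420x560x3 uint8, blue, green, red), "fx", "fy", "cx", "cy" (pixels), "view" (4x4, takes a point from world to camera coordinates); the wrist camera has in their place "tool_from_camera" (4x4, takes a point from camera to tool coordinates, whose origin is the TCP and whose axes are the flange's). Camera axes: x right, y down, z forward; pixel columns grow to the right and rows downward; lengths in m; the calibration is good to about 2 mm. A picture is of the moment at which its call begins: read the wrist's pose just before it. There is no depth.
- ctrl.finish_job(): hands the job in; it is judged then, once.
The state is a dict: "time": time; "qpos": joint angles; "dq": joint speeds; "joint_torque": joint torques, N m; "tcp_pos": TCP position; "eef_rot": TCP orientation; "contact_force": force on the tool from outside, world axes, zero at the start; "moment": the same for the moment, N m; "width": finger opening in m; "grip_force": force on a finger pad.
Only numpy, scipy, OpenCV 4.12 (cv2) and the standard library are available. Lean on these libraries where they do the work, as an engineer would, in place of code of your own. Each camera call takes 0.05 s, during which the arm holds its last target. There are 200 camera calls.

### The job

Load the drying station with the aluminium blank that waits on its loading lane: with one fingertip press the orange thumb bar down to hold the spring-closed dust flap open, and with the other fingertip push the blank along the lane, under the flap, until it is fully home against the stop; then let go of the bar so that the flap shuts over it. The blank's top is freshly primed, so only push it, never pinch, lift or tip it, and never let the flap come down on it. Leave everything else on the bench where it is.

Things in the scene. Friction and masses are not known exactly. Their poses are not given: they have to be found in the camera images.
- station: drying station, fixed to the bench: grey base with a white fan housing at its back. Origin on the bench under the lane; x runs along the loading lane from its open end into the station, y to its left, z up. Base: x = -130 to 113, y = -64 to 44 mm. Its top, the deck on which the blank slides, is at z = 30 mm. Housing: x = 71 to 111 mm, up to z = 76 mm
- lane_mouth (a point): open end of the loading lane, middle, on the deck: station (-130, 0, 30) mm; axes as the station's. The lane runs along y = 0 between two 10 mm high, 7 mm thick slick white guides: 53 mm wide inside from station x = -18 to 46, widening slightly to 64 mm at x = -113
- stop (a point): middle of the front face of the rubber stop that ends the lane, at deck height: station frame (46, 0, 30) mm; axes as the station's. A blank that is fully home touches it, so its centre then lies 25 mm before it (station x = 21 mm)
- blank_mid (a point): the aluminium blank, a plain disc 50 mm across and 12 mm thick, 64 g, lying loose on the lane; this point is its centre, 6 mm above the deck
- flap (a joint): opening angle of the amber dust flap in rad: 0 shut (level), up to 1.0. It turns about a pin along the station's x on the left of the lane; its right side swings up. A spring always closes it (about 0.1 N m). With the bar's middle pressed down to 5 mm above the deck it reads about 0.7
- flap_hinge (a point): point on the flap's hinge pin, level with the flap's front: station (-12, 39, 44) mm, 14 mm above the deck. Shut, the window covers station x = 3 to 54, y = -40 to 34 mm, 16 mm above the deck, and a skirt on an ear at the left guide (x = -12 to -9, y = 13 to 25 mm) bars the lane down to 9 mm above the deck until the flap is open by about 0.3 rad
- bar_mid (a point): middle of the top of the flap's orange thumb bar, left of the lane: flap shut, station (-46, 68, 55) mm. The bar is 140 mm long along station x (x = -116 to 24), 46 mm wide, and slopes up to the left from beside the hinge pin (y = 45 to 89 mm, 18 to 32 mm above the deck; 0.30 rad). Pressed down (3 to 5 N at its middle), anywhere along its length, it opens the flap; let go, the flap shuts
- scissors: scissors with black and blue handles, lying on the bench; leave alone
- tweezers_straight: straight black tweezers lying on the bench; leave alone
- spare_blank: another aluminium blank, 58 mm across, 10 mm thick, lying on the bench away from the station; leave alone
- pouch_black: black zip pouch 66 x 81 mm lying on the bench; leave alone
- dish: shallow clear dish 60 mm across on the bench; leave alone
- vial_amber: amber vial 31 mm across, 76 mm tall, standing on the bench; leave alone
- vial_white: white vial with a red cap, 27 mm across, 84 mm tall, standing on the bench; leave alone
- marker_pen: white marker pen with a black cap, 135 mm, lying on the bench; leave alone
Mind the look-alikes: they are no part of the job. Leave any black, blue or brown look-alike of the part that bears blank_mid alone.

How it is judged:
On the way, in this order (a step that is already met when the one before it is completed fails the run):
1. the flap is held open before the blank goes under it (value of joint flap above 0.25 rad and x of blank_mid in the frame of stop below -0.08 m), for 0.1 s.
2. the blank is home against the stop while the flap is still held open (value of joint flap above 0.25 rad and x of blank_mid in the frame of stop above -0.029 m), for 0.1 s.
At the end, for the whole second after the job is handed in: the blank lies flat in the lane with its edge within 4 mm of the stop and within 5 mm of the lane's middle, and the flap is shut over it (below 0.04 rad) (x of blank_mid in the frame of stop between -0.029 and -0.021 m and y of blank_mid in the frame of stop between -0.005 and 0.005 m and z of blank_mid in the frame of stop below 0.009 m and angle between blank_mid's own z axis and vertical below 0.06 rad and value of joint flap below 0.04 rad); the robot touches nothing.
It fails at once if the flap comes down on the blank as it passes under (flap below 0.15 rad while the blank lies across its front edge) (value of joint flap below 0.15 rad and x of blank_mid in the frame of stop between -0.073 and -0.04 m).
It fails at once if the blank is lifted (more than 6 mm off the deck) (z of blank_mid in the frame of stop above 0.012 m).
It fails at once if the blank is tipped (more than 0.2 rad) (angle between blank_mid's own z axis and vertical above 0.2 rad).
It fails at once if something else on the bench is moved by more than 20 mm (distance of any of scissors, tweezers_straight, spare_blank, pouch_black, dish, vial_amber, vial_white, marker_pen from where it was at the start of the episode above 0.02 m).
It also fails if it takes over 38 s, if anything falls off the work surface, if the arm or the gripper's body presses on something with over 40 N, if the wrist force passes 120 N, or if a joint passes its speed limit or range.

## Working session

There is one attempt and no reset: what is moved stays moved. The work goes in short steps, Python scripts to look and compute and a tool call to move; the robot and the scene stay as the last step left them, time stands still between calls to the robot, and variables do not carry over. Pictures are saved under pics/ and viewed, at most 10 in all, crops included, and the job is handed in when it is done.

Besides the shell and the picture viewer there is one more tool, called after "Emit:" as name(argument=value, ...) on one line, values as JSON. arm_command: Moves the arm, as the interface text tells. Its arguments: {"type":"object","properties":{"commands":{"type":"array"},"hand":{"type":"number"},"force":{"type":"number"}},"required":["commands"]}

```bash
mkdir -p pics
cat > h.py <<'E'
import numpy as np, cv2
from station import ctrl, eyes
def ray(im,u,v):
    d=np.array([(u-im["cx"])/im["fx"],(v-im["cy"])/im["fy"],1.])
    V=np.array(im["view"]);R=V[:3,:3];t=V[:3,3]
    return -R.T@t, R.T@d
def on(im,u,v,z):
    o,d=ray(im,u,v); return o+d*(z-o[2])/d[2]
def px(im,p):
    V=np.array(im["view"]);c=V[:3,:3]@np.array(p)+V[:3,3]
    return np.array([im["fx"]*c[0]/c[2]+im["cx"],im["fy"]*c[1]/c[2]+im["cy"]])
E
python3 - <<'E'
from h import *
print(ctrl.observe())
for n in("top","side"):
    im=eyes.get_image(n);cv2.imwrite(f"pics/{n}0.png",im["frame"]);print(n,im["fx"],np.round(im["view"],3).tolist())
    np.save(n+"0.npy",im,allow_pickle=True)
E
```

```text
{'time': 0.0, 'qpos': array([ 1.06417873e+00,  4.87407903e-02,  9.75551750e-02,  1.62203200e+00,
       -1.02464099e-05,  1.44299030e+00]), 'dq': array([-0.00111326,  0.00039186, -0.00077177, -0.00180152, -0.00117748,
       -0.00139496]), 'joint_torque': array([-6.81679667e-04, -3.38788211e+01,  3.20012641e+01,  2.04132748e-02,
       -1.86944080e-04,  9.40597403e-06]), 'tcp_pos': array([0.19385835, 0.48720889, 0.230101  ]), 'eef_rot': array([ 1.88275197e-01,  9.82115566e-01, -1.15184337e-03, -3.72755502e-04]), 'contact_force': array([-0.13146036, -0.0681521 , -0.82447213]), 'moment': array([0.02760244, 0.02855421, 0.00445755]), 'grip_force': 0.0, 'width': 0.08539890757264104}
top 390.40399024617756 [[-0.023, -1.0, -0.008, 0.024], [-0.995, 0.024, -0.102, 0.565], [0.102, 0.006, -0.995, 1.139], [0.0, 0.0, 0.0, 1.0]]
side 380.6011784924696 [[0.973, -0.231, 0.016, -0.539], [-0.121, -0.564, -0.817, 0.144], [0.197, 0.793, -0.577, 1.095], [0.0, 0.0, 0.0, 1.0]]
```

View pics/top0.png

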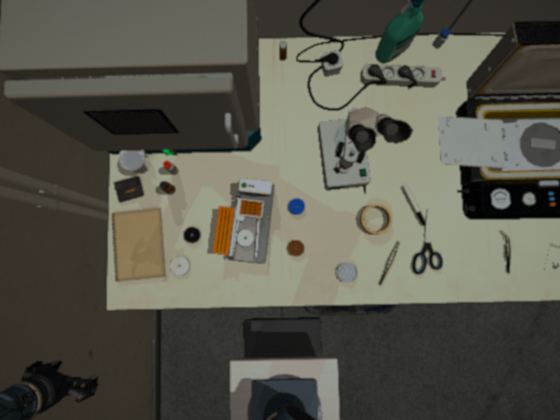

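View pics/side0.png

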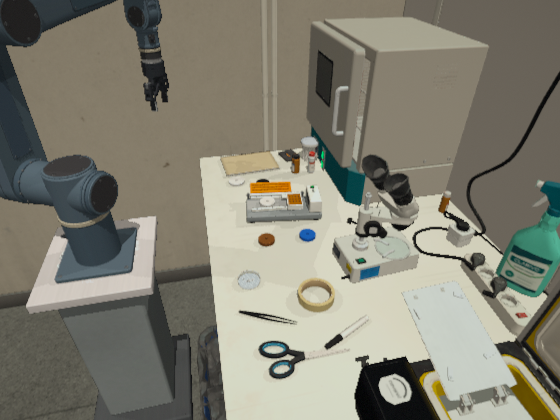

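The top view shows the silver blank on the station lane at about (245,238). Possible look-alikes are black (192,234), blue (297,207), brown (296,248) and the spare blank (179,266). I choose (245,238) and check it in a close crop.

Run:
```python
from h import *
a=np.load("top0.npy",allow_pickle=True).item();b=np.load("side0.npy",allow_pickle=True).item()
A=cv2.resize(a["frame"][170:275,195:285],None,fx=5,fy=5,interpolation=cv2.INTER_CUBIC)
B=cv2.resize(b["frame"][172:232,235:330],None,fx=4,fy=4,interpolation=cv2.INTER_CUBIC)
c=np.zeros((525,450+380,3),np.uint8);c[:,:450]=A;c[:240,450:]=B
cv2.imwrite("pics/crop.png",c[:, :800])
for im,n in((a,"top"),(b,"side")):
    hsv=cv2.cvtColor(im["frame"],cv2.COLOR_BGR2HSV)
    m=cv2.inRange(hsv,(5,150,120),(25,255,255))
    cs,_=cv2.findContours(m,cv2.RETR_EXTERNAL,cv2.CHAIN_APPROX_NONE)
    for q in cs:
        if cv2.contourArea(q)>60:
            r=cv2.minAreaRect(q);print(n,cv2.contourArea(q),r,np.round(cv2.boxPoints(r),1).tolist())
            if n=="top": print([np.round(on(im,u,v,0.055 if r[0][0]<235 else .046),3).tolist() for u,v in [r[0],*cv2.boxPoints(r)]])
```

```text
top 670.0 ((223.12010192871094, 229.849365234375), (15.529234886169434, 47.38069152832031), 7.594643592834473) [[212.3000030517578, 252.3000030517578], [218.60000610351562, 205.3000030517578], [233.89999389648438, 207.39999389648438], [227.6999969482422, 254.39999389648438]]
[[0.533, 0.165, 0.055], [0.468, 0.197, 0.055], [0.605, 0.178, 0.055], [0.598, 0.132, 0.055], [0.461, 0.152, 0.055]]
side 108.5 ((437.7069091796875, 389.4827880859375), (17.72637367248535, 9.06014633178711), 66.80140686035156) [[430.1000061035156, 383.1000061035156], [438.3999938964844, 379.6000061035156], [445.3999938964844, 395.79998779296875], [437.0, 399.3999938964844]]
side 100.5 ((532.782958984375, 390.85076904296875), (72.91626739501953, 5.958682537078857), 48.14495849609375) [[506.20001220703125, 365.70001220703125], [510.70001220703125, 361.70001220703125], [559.2999877929688, 416.0], [554.9000244140625, 420.0]]
side 95.0 ((266.0, 238.5), (9.0, 14.0), 90.0) [[259.0, 234.0], [273.0, 234.0], [273.0, 243.0], [259.0, 243.0]]
side 96.0 ((294.5, 198.5), (9.0, 13.0), 90.0) [[288.0, 194.0], [301.0, 194.0], [301.0, 203.0], [288.0, 203.0]]
side 365.5 ((270.0, 187.0), (10.0, 40.0), 90.0) [[250.0, 182.0], [290.0, 182.0], [290.0, 192.0], [250.0, 192.0]]
```

View pics/crop.png

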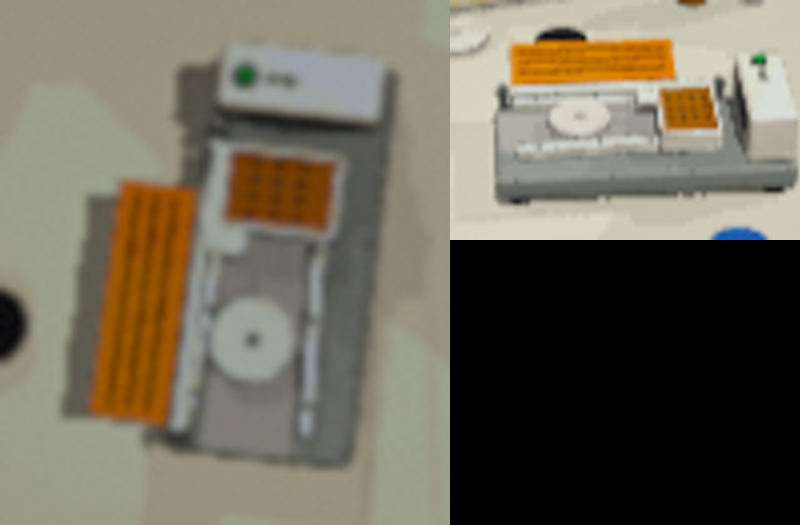

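The crop confirms the silver disc on the lane. The bar is on its left, and the station is yawed by about -0.14 rad. Next I get the pose numbers.

Run:
```python
from h import *
from scipy.spatial.transform import Rotation as Ro
a=np.load("top0.npy",allow_pickle=True).item()
f=a["frame"][222:256,230:262]
m=cv2.inRange(cv2.resize(f,None,fx=6,fy=6,interpolation=cv2.INTER_CUBIC),(150,150,150),(255,255,255))
cs,_=cv2.findContours(m,cv2.RETR_EXTERNAL,cv2.CHAIN_APPROX_NONE)
for q in cs:
    if cv2.contourArea(q)>500: print(cv2.contourArea(q),cv2.minEnclosingCircle(q))
P=lambda c,z:on(a,195+c[0]/5,170+c[1]/5,z)
print("blank",P((252,339),.042),P((252,339),.042+.006))
print("corners",P((352,465),.03),P((395,75),.03))
print("window",P((285,190),.046), "guideR",P((303,435),.04),P((318,245),.04),"guideL",P((213,255),.04))
yaw=-.141;R=Ro.from_euler('z',yaw).as_matrix();o=np.array([.569,.091,0])
for n,p in dict(corner=(-.13,-.064,.03),corn2=(.113,-.064,.03),win=(.0285,-.003,.046),gR=(-.113,-.0355,.04),gRf=(-.018,-.03,.04),bar=(-.046,.068,.055)).items(): print(n,o+R@p, (px(a,o+R@p)-[195,170])*5)
s=ctrl.observe();print(Ro.from_quat(s["eef_rot"]).as_matrix().round(3))
```

```text
5559.5 ((92.64492797851562, 95.14372253417969), 45.31175994873047)
blank [0.50899296 0.10120502 0.042     ] [0.50866743 0.10069926 0.048     ]
corners [0.43381221 0.04421935 0.03      ] [0.66682976 0.0135753  0.03      ]
window [0.59643491 0.0800276  0.046     ] guideR [0.45206626 0.07227711 0.04      ] [0.56390143 0.06141063 0.04      ] guideL [0.55941935 0.12374829 0.04      ]
corner [0.431296   0.04590446 0.03      ] [349.23477373 469.35096178]
corn2 [0.67188445 0.01175488 0.03      ] [397.82885784  66.66711943]
win [0.59679557 0.08402457 0.046     ] [278.23524555 189.55531297]
gR [0.45213249 0.07173256 0.04      ] [303.92541885 434.86527839]
gRf [0.54696263 0.06382732 0.04      ] [314.44511382 273.56849492]
bar [0.53301277 0.1647897  0.055     ] [140.63235942 299.2349082 ]
[[-0.929  0.37  -0.001]
 [ 0.37   0.929 -0.002]
 [ 0.    -0.002 -1.   ]]
```

Emit:
arm_command(commands=[{"twist":-0.85},{"twist":-0.85},{"twist":-0.85},{"twist":-0.86},{}], hand=0.36)

```text
invalid input
```

Emit:
arm_command(commands=[{"x":-0.9,"y":-0.85,"z":0.2},{"x":-0.9,"y":-0.85,"z":0.2},{"x":-0.9,"y":-0.85,"z":0.2},{"x":-0.9,"y":-0.85,"z":0.2},{"x":-0.9,"y":-0.85,"z":0.2},{"x":-0.9,"y":-0.85,"z":0.2},{"x":-0.9,"y":-0.85,"z":0.2},{"x":-0.9,"y":-0.85,"z":0.3},{"x":-0.9,"y":-0.85,"z":0.3},{"x":-0.9,"y":-0.85,"z":0.3},{"x":-0.9,"y":-0.85,"z":0.3},{}])

```text
invalid input
```

Emit:
arm_command(commands=[{"x":0,"y":0,"z":0,"twist":-0.85},{"x":0,"y":0,"z":0,"twist":-0.85},{"x":0,"y":0,"z":0,"twist":-0.85},{"x":0,"y":0,"z":0,"twist":-0.86},{"x":0,"y":0,"z":0,"twist":0}], hand=0.36)

```text
time: 0.6
tcp_pos: [0.194, 0.4875, 0.2307]
eef_rot: [0.07, 0.998, -0.001, -0.0]
contact_force: [-0.1, 0.6, -0.7]
width: 0.0547
grip_force: 0.0
```

Emit:
arm_command(commands=[{"x":-0.9,"y":-0.85,"z":0.2,"twist":0},{"x":-0.9,"y":-0.85,"z":0.2,"twist":0},{"x":-0.9,"y":-0.85,"z":0.2,"twist":0},{"x":-0.9,"y":-0.85,"z":0.2,"twist":0},{"x":-0.9,"y":-0.85,"z":0.2,"twist":0},{"x":-0.9,"y":-0.85,"z":0.3,"twist":0},{"x":-0.9,"y":-0.85,"z":0.3,"twist":0},{"x":-0.9,"y":-0.85,"z":0.3,"twist":0},{"x":-0.9,"y":-0.85,"z":0.3,"twist":0},{"x":-0.9,"y":-0.85,"z":0.3,"twist":0},{"x":-0.9,"y":-0.85,"z":0.3,"twist":0},{"x":0,"y":0,"z":0,"twist":0}])

```text
time: 1.8
tcp_pos: [0.4501, 0.1649, 0.1453]
eef_rot: [0.074, 0.997, -0.001, -0.001]
contact_force: [-1.0, 0.5, -0.6]
width: 0.0546
grip_force: 0.0
```

Run:
```python
from h import *
from scipy.spatial.transform import Rotation as Ro
s=ctrl.observe();R=Ro.from_euler('z',-.141).as_matrix();o=np.array([.569,.091,0])
print(s["tcp_pos"],"station:",R.T@(s["tcp_pos"]-o))
w=eyes.get_image("wrist");print(w["fx"],w["cx"],w["cy"],np.round(w["tool_from_camera"],3).tolist())
np.save("w1.npy",w,allow_pickle=True);np.save("s1.npy",s,allow_pickle=True)
cv2.imwrite("pics/w1.png",w["frame"])
```

```text
[0.45005482 0.16492874 0.14531223] station: [-0.12815421  0.05647932  0.14531223]
292.22811616499826 275.3926464586639 212.30435136193478 [[-0.0, -0.955, -0.298, 0.076], [1.0, 0.0, -0.001, -0.001], [0.001, -0.298, 0.955, -0.143], [0.0, 0.0, 0.0, 1.0]]
```

View pics/w1.png

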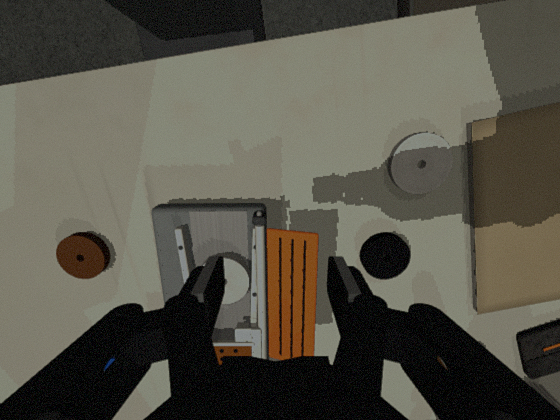

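The wrist view shows the bar's front corners at about (268,229) and (318,234), and the base front corners at (152,207) and (265,204). The fingertips are near (222,257) and (330,257), and the blank is near (233,281). I'll refine the pose from these.

Run:
```python
from h import *
from scipy.spatial.transform import Rotation as Ro
w=np.load("w1.npy",allow_pickle=True).item();s=np.load("s1.npy",allow_pickle=True).item()
T=np.array(w["tool_from_camera"]);Rt=Ro.from_quat(s["eef_rot"]).as_matrix()
def rt(u,v):
    d=np.array([(u-w["cx"])/w["fx"],(v-w["cy"])/w["fy"],1.]);return T[:3,3],T[:3,:3]@d
def wp(u,v,z):
    o,d=rt(u,v);o=s["tcp_pos"]+Rt@o;d=Rt@d;return o+d*(z-o[2])/d[2]
R=Ro.from_euler('z',-.141).as_matrix();O=np.array([.569,.091,0])
for n,(u,v,z,e) in dict(baseFR=(153,208,.03,(-130,-64)),baseFL=(265,205,.03,(-130,44)),barFR=(268,229,.048,(-116,45)),barFL=(318,234,.062,(-116,89)),guideR=(180,229,.04,(-113,-35))).items():
    print(n,(R.T@(wp(u,v,z)-O)*1000).round(1),e)
for u in (222,330):
    o,d=rt(u,257);k=((-.0273 if u<280 else .0273)-o[1])/d[1];print("tip tool",(o+k*d).round(4))
    o,d=rt(u,257);k=(-.011-o[0])/d[0]; print((o+k*d).round(4))
m=cv2.inRange(cv2.cvtColor(w["frame"],cv2.COLOR_BGR2HSV),(5,150,100),(20,255,255));m[:,:262]=0;m[:,325:]=0
cs,_=cv2.findContours(m,cv2.RETR_EXTERNAL,cv2.CHAIN_APPROX_SIMPLE);q=max(cs,key=cv2.contourArea);print(cv2.approxPolyDP(q,4,True)[:,0].tolist())
```

```text
baseFR [-128.1  -58.    30. ] (-130, -64)
baseFL [-130.4   45.5   30. ] (-130, 44)
barFR [-113.6   48.5   48. ] (-116, 45)
barFL [-114.1   90.4   62. ] (-116, 89)
guideR [-111.   -31.7   40. ] (-113, -35)
tip tool [ 0.0119 -0.0273 -0.0128]
[-0.011  -0.0368  0.0341]
tip tool [ 0.0081  0.0273 -0.005 ]
[-0.011   0.0353  0.0342]
[[267, 229], [269, 356], [289, 357], [291, 238], [292, 357], [300, 355], [304, 239], [304, 355], [313, 355], [318, 235]]
```

Emit:
arm_command(commands=[{"x":-0.39,"y":-0.34,"z":0.2,"twist":0},{"x":-0.38,"y":-0.34,"z":0.2,"twist":0},{"x":0,"y":0,"z":0.4,"twist":0},{"x":0,"y":0,"z":0.4,"twist":0},{"x":0,"y":0,"z":0.4,"twist":0},{"x":0,"y":0,"z":0.4,"twist":0},{"x":0,"y":0,"z":0,"twist":0},{"x":0,"y":0,"z":0,"twist":0}])

```text
time: 2.65
tcp_pos: [0.4682, 0.1451, 0.0867]
eef_rot: [0.07, 0.998, -0.0, -0.001]
contact_force: [0.6, 0.2, 0.0]
width: 0.0546
grip_force: 0.0
```

```bash
cat > look.py <<'E'
from h import *
import sys
from scipy.spatial.transform import Rotation as Ro
s=ctrl.observe();R=Ro.from_euler('z',-.141).as_matrix();o=np.array([.570,.093,0])
print(s["tcp_pos"],"station:",R.T@(s["tcp_pos"]-o),s["eef_rot"].round(4))
n=sys.argv[1]
w=eyes.get_image("wrist")["frame"];b=eyes.get_image("side")["frame"]
c=np.zeros((600,560,3),np.uint8)
c[:250]=w[170:420];c[250:600]=cv2.resize(b[140:240,210:370],(560,350),interpolation=cv2.INTER_CUBIC)
cv2.imwrite(f"pics/{n}.png",c)
E
python3 look.py l2
```

```text
[0.46824731 0.14512571 0.08671413] station: [-0.10806829  0.03730878  0.08671413] [ 7.010e-02  9.975e-01 -1.000e-04 -6.000e-04]
```

View pics/l2.png

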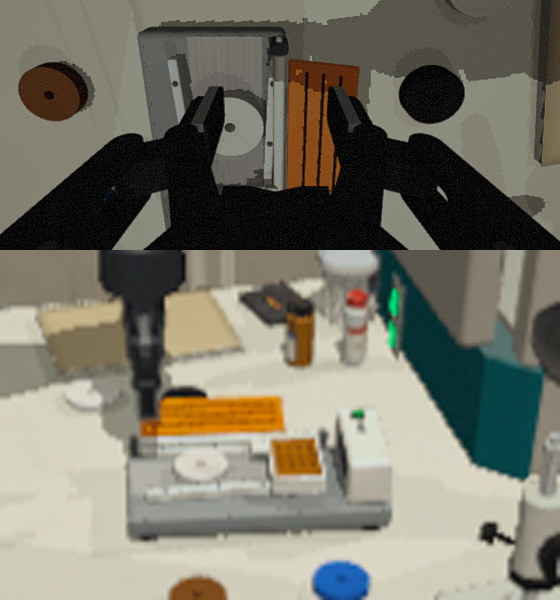

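The wrist crop shows the right finger over the lane behind the blank at (240,125), and the left finger over the bar. The side crop shows the finger at the bar's front end. I'll descend until contact.

Emit:
arm_command(commands=[{"x":0,"y":-0.1,"z":0.3,"twist":0},{"x":0,"y":0,"z":0.3,"twist":0},{"x":0,"y":0,"z":0.3,"twist":0},{"x":0,"y":0,"z":0,"twist":0},{"x":0,"y":0,"z":0,"twist":0}])

```text
time: 3.25
tcp_pos: [0.4679, 0.1419, 0.0596]
eef_rot: [0.07, 0.998, -0.0, -0.001]
contact_force: [-0.4, -0.4, -0.2]
width: 0.0548
grip_force: 0.0
```

Emit:
arm_command(commands=[{"x":0,"y":0,"z":0.2,"twist":0},{"x":0,"y":0,"z":0,"twist":0},{"x":0,"y":0,"z":0,"twist":0}])

```text
time: 3.55
tcp_pos: [0.4684, 0.142, 0.0542]
eef_rot: [0.07, 0.998, -0.0, -0.0]
contact_force: [-0.5, -0.3, 0.7]
width: 0.0547
grip_force: 0.0
```

Emit:
arm_command(commands=[{"x":0,"y":0,"z":0.2,"twist":0},{"x":0,"y":0,"z":0,"twist":0},{"x":0,"y":0,"z":0,"twist":0}])

```text
time: 3.85
tcp_pos: [0.4692, 0.1421, 0.0489]
eef_rot: [0.07, 0.998, 0.0, 0.001]
contact_force: [0.5, 0.3, 2.8]
width: 0.0544
grip_force: 1.4
```

Emit:
arm_command(commands=[{"x":0,"y":0,"z":0.2,"twist":0},{"x":0,"y":0,"z":0.2,"twist":0},{"x":0,"y":0,"z":0,"twist":0},{"x":0,"y":0,"z":0,"twist":0}])

```text
time: 4.25
tcp_pos: [0.469, 0.1424, 0.0364]
eef_rot: [0.07, 0.998, 0.001, 0.0]
contact_force: [2.4, 3.0, 3.6]
width: 0.0551
grip_force: 2.1
```

Emit:
arm_command(commands=[{"x":0,"y":0,"z":0.2,"twist":0},{"x":0,"y":0,"z":0,"twist":0},{"x":0,"y":0,"z":0,"twist":0}])

```text
time: 4.55
tcp_pos: [0.4686, 0.1416, 0.0305]
eef_rot: [0.07, 0.998, -0.0, 0.0]
contact_force: [0.5, 0.1, 4.6]
width: 0.0549
grip_force: 2.0
```

```bash
python3 look.py l3
```

```text
[0.46858023 0.14163402 0.03053651] station: [-0.10724798  0.03389853  0.03053651] [ 7.040e-02  9.975e-01 -4.000e-04  1.000e-04]
```

View pics/l3.png

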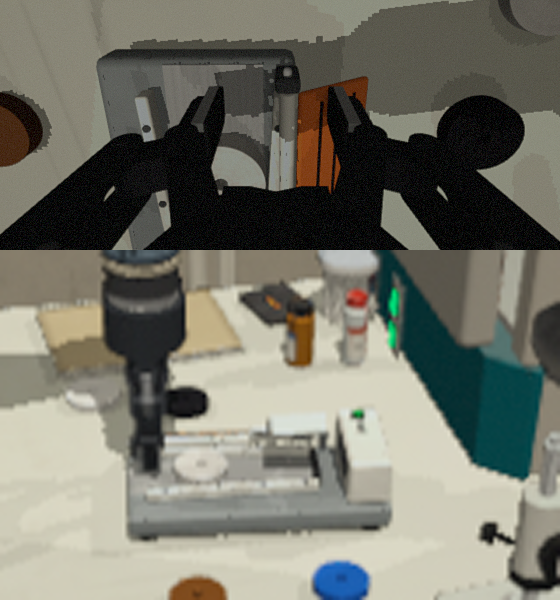

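The flap is open: the side crop shows the window raised near (300,425) and the blank still at (200,462). Now I push, going 1 mm lower first.

Emit:
arm_command(commands=[{"x":0,"y":0,"z":0.05,"twist":0},{"x":-0.15,"y":0,"z":0,"twist":0},{"x":-0.15,"y":0,"z":0,"twist":0},{"x":-0.15,"y":0,"z":0,"twist":0},{"x":-0.15,"y":0,"z":0,"twist":0},{"x":-0.15,"y":0,"z":0,"twist":0},{"x":-0.15,"y":0,"z":0,"twist":0},{"x":0,"y":0,"z":0,"twist":0},{"x":0,"y":0,"z":0,"twist":0}])

```text
time: 5.55
tcp_pos: [0.4962, 0.1383, 0.0292]
eef_rot: [0.07, 0.998, 0.0, 0.001]
contact_force: [-0.7, 3.2, 3.2]
width: 0.0547
grip_force: 2.0
```

```bash
python3 look.py l4
```

```text
[0.4961882  0.138299   0.02916736] station: [-0.07944531  0.03447644  0.02916736] [7.040e-02 9.975e-01 2.000e-04 9.000e-04]
```

View pics/l4.png

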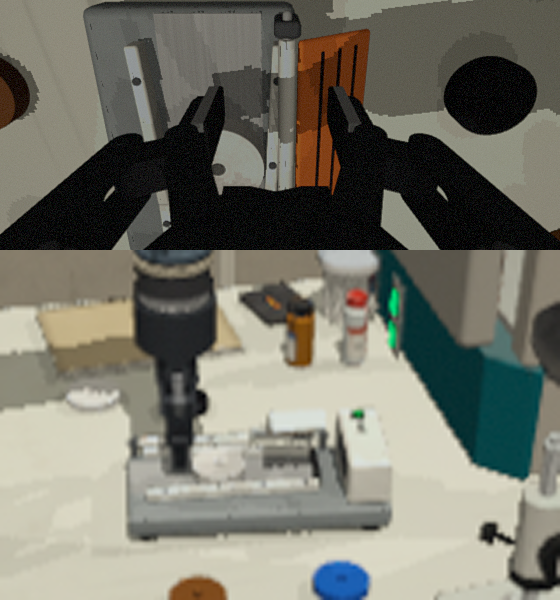

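The blank is moving ahead of the finger: it is now at about (219,462) in the side crop, up from 200. I'll keep pushing.

Emit:
arm_command(commands=[{"x":-0.15,"y":0,"z":0,"twist":0},{"x":-0.15,"y":0,"z":0,"twist":0},{"x":-0.15,"y":0,"z":0,"twist":0},{"x":-0.15,"y":0,"z":0,"twist":0},{"x":-0.15,"y":0,"z":0,"twist":0},{"x":-0.15,"y":0,"z":0,"twist":0},{"x":-0.15,"y":0,"z":0,"twist":0},{"x":-0.15,"y":0,"z":0,"twist":0},{"x":-0.15,"y":0,"z":0,"twist":0},{"x":-0.15,"y":0,"z":0,"twist":0},{"x":0,"y":0,"z":0,"twist":0},{"x":0,"y":0,"z":0,"twist":0}])

```text
time: 6.85
tcp_pos: [0.5409, 0.1319, 0.0292]
eef_rot: [0.07, 0.998, 0.0, 0.001]
contact_force: [-1.1, 2.4, 2.9]
width: 0.0546
grip_force: 2.0
```

Emit:
arm_command(commands=[{"x":-0.12,"y":0,"z":0,"twist":0},{"x":-0.12,"y":0,"z":0,"twist":0},{"x":-0.12,"y":0,"z":0,"twist":0},{"x":0,"y":0,"z":0,"twist":0},{"x":0,"y":0,"z":0,"twist":0}])

```text
time: 7.35
tcp_pos: [0.551, 0.1303, 0.0289]
eef_rot: [0.07, 0.998, 0.0, 0.0]
contact_force: [-1.7, 3.5, 2.9]
width: 0.0547
grip_force: 2.0
```

```bash
python3 look.py l5
```

```text
[0.55096791 0.13030485 0.02886685] station: [-0.02408578  0.03425999  0.02886685] [7.040e-02 9.975e-01 0.000e+00 4.000e-04]
```

View pics/l5.png

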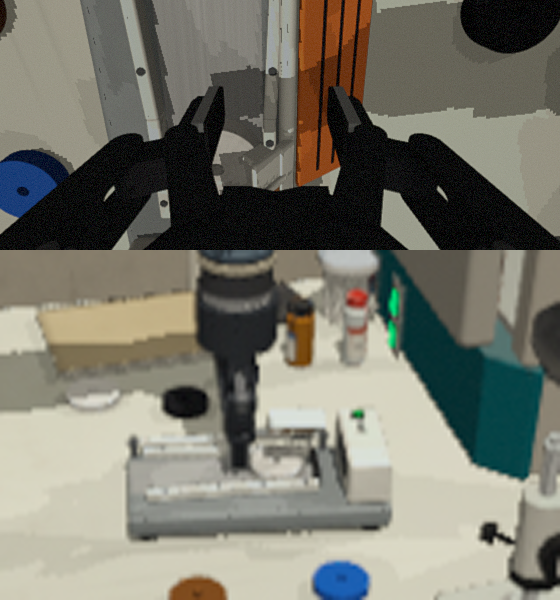

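The blank is under the raised window, about 9 mm short. I'll creep on until the force along x rises.

Emit:
arm_command(commands=[{"x":-0.08,"y":0,"z":0,"twist":0},{"x":-0.08,"y":0,"z":0,"twist":0},{"x":0,"y":0,"z":0,"twist":0},{"x":0,"y":0,"z":0,"twist":0}])

```text
time: 7.85
tcp_pos: [0.5554, 0.1296, 0.0288]
eef_rot: [0.07, 0.998, -0.0, 0.0]
contact_force: [-2.7, 2.6, 2.8]
width: 0.0546
grip_force: 2.0
```

Emit:
arm_command(commands=[{"x":-0.07,"y":0,"z":0,"twist":0},{"x":0,"y":0,"z":0,"twist":0},{"x":0,"y":0,"z":0,"twist":0}])

```text
time: 8.15
tcp_pos: [0.5574, 0.1294, 0.0288]
eef_rot: [0.07, 0.998, -0.0, 0.0]
contact_force: [-1.8, 3.3, 3.4]
width: 0.0546
grip_force: 2.0
```

Emit:
arm_command(commands=[{"x":-0.07,"y":0,"z":0,"twist":0},{"x":0,"y":0,"z":0,"twist":0},{"x":0,"y":0,"z":0,"twist":0}])

```text
time: 8.45
tcp_pos: [0.5596, 0.1291, 0.0288]
eef_rot: [0.07, 0.998, -0.0, 0.0]
contact_force: [-2.2, 2.6, 3.7]
width: 0.0545
grip_force: 2.0
```

Emit:
arm_command(commands=[{"x":-0.06,"y":0,"z":0,"twist":0},{"x":0,"y":0,"z":0,"twist":0},{"x":0,"y":0,"z":0,"twist":0}])

```text
time: 8.75
tcp_pos: [0.5605, 0.1289, 0.0287]
eef_rot: [0.07, 0.998, 0.0, -0.001]
contact_force: [-3.3, 2.2, 5.2]
width: 0.0547
grip_force: 3.4
```

Emit:
arm_command(commands=[{"x":-0.06,"y":0,"z":0,"twist":0},{"x":0,"y":0,"z":0,"twist":0},{"x":0,"y":0,"z":0,"twist":0}])

```text
time: 9.05
tcp_pos: [0.5606, 0.1288, 0.0286]
eef_rot: [0.07, 0.998, 0.0, -0.002]
contact_force: [-7.7, 2.6, 6.8]
width: 0.0545
grip_force: 5.0
```

It stalled with x force rising at the expected home position. I'll back off with the bar still held and look before releasing it.

Emit:
arm_command(commands=[{"x":0.1,"y":0,"z":0,"twist":0},{"x":0.15,"y":0,"z":0,"twist":0},{"x":0.2,"y":0,"z":0,"twist":0},{"x":0.2,"y":0,"z":0,"twist":0},{"x":0.2,"y":0,"z":0,"twist":0},{"x":0.2,"y":0,"z":0,"twist":0},{"x":0,"y":0,"z":0,"twist":0},{"x":0,"y":0,"z":0,"twist":0}])

```text
time: 9.85
tcp_pos: [0.5306, 0.1329, 0.0285]
eef_rot: [0.07, 0.998, -0.0, -0.001]
contact_force: [0.5, 1.2, 3.8]
width: 0.0547
grip_force: 2.1
```

```bash
python3 look.py l6
```

```text
[0.53062744 0.1329209  0.02848838] station: [-0.04459204  0.03399157  0.02848838] [ 7.020e-02  9.975e-01 -2.000e-04 -9.000e-04]
```

View pics/l6.png

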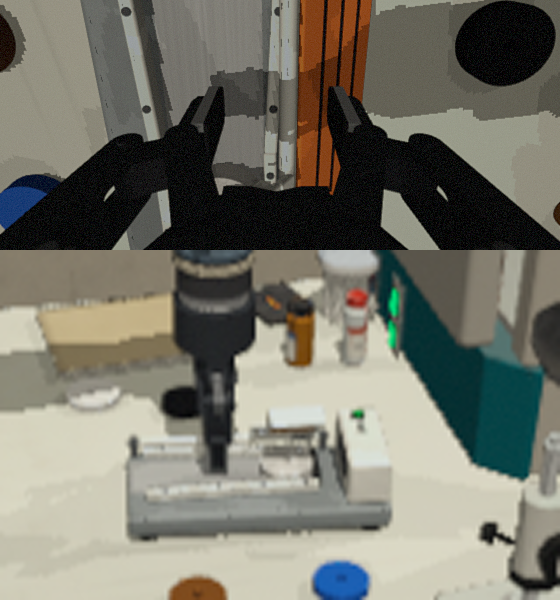

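Run:
```python
from h import *
from scipy.spatial.transform import Rotation as Ro
b=np.load("side0.npy",allow_pickle=True).item();R=Ro.from_euler('z',-.141).as_matrix();o=np.array([.570,.093,0])
f=lambda p:((px(b,o+R@p)-[210,140])*3.5+[0,250]).round(1)
print("home",f((.021,0,.042)),f((-.004,0,.042)),f((.046,0,.042)),"start",f((-.061,0,.042)))
c=cv2.imread("pics/l6.png")[440:480,250:330].min(2)
for r in range(8,36,4): print(440+r,c[r,::4].tolist())
```

```text
home [285.1 461.2] [258.7 462.2] [311.4 460.1] start [198.3 464.6]
448 [167, 180, 162, 147, 105, 105, 89, 90, 93, 96, 99, 95, 108, 113, 120, 85, 89, 109, 78, 107]
452 [167, 166, 165, 134, 100, 100, 96, 92, 93, 94, 103, 100, 108, 98, 108, 60, 40, 109, 118, 126]
456 [144, 144, 150, 146, 121, 118, 118, 116, 112, 103, 124, 138, 120, 117, 123, 106, 53, 98, 130, 129]
460 [155, 154, 162, 175, 171, 172, 169, 171, 166, 145, 162, 187, 174, 169, 170, 159, 74, 86, 130, 128]
464 [159, 160, 149, 158, 184, 178, 180, 188, 187, 180, 183, 192, 182, 179, 180, 167, 68, 71, 127, 127]
468 [158, 160, 137, 128, 173, 181, 188, 191, 195, 192, 191, 191, 186, 180, 171, 146, 53, 54, 116, 128]
472 [152, 154, 135, 93, 122, 158, 181, 191, 203, 193, 193, 201, 190, 161, 144, 111, 45, 49, 109, 128]
```

The blank's edges at 260–312 match the home prediction of 259–311. I'll release gently and rise clear.

Emit:
arm_command(commands=[{"x":0,"y":0,"z":-0.12,"twist":0},{"x":0,"y":0,"z":-0.12,"twist":0},{"x":0,"y":0,"z":-0.12,"twist":0},{"x":0,"y":0,"z":-0.12,"twist":0},{"x":0,"y":0,"z":-0.12,"twist":0},{"x":0,"y":0,"z":-0.12,"twist":0},{"x":0,"y":0,"z":-0.12,"twist":0},{"x":0,"y":0,"z":-0.2,"twist":0},{"x":0,"y":0,"z":-0.5,"twist":0},{"x":0,"y":0,"z":-0.8,"twist":0},{"x":0,"y":0,"z":-0.8,"twist":0},{"x":0,"y":0,"z":-0.8,"twist":0}])

```text
time: 11.15
tcp_pos: [0.5319, 0.1329, 0.1489]
eef_rot: [0.07, 0.998, -0.0, 0.0]
contact_force: [1.2, -0.4, -0.1]
width: 0.0548
grip_force: 0.0
```

Emit:
arm_command(commands=[{"x":0.5,"y":0.7,"z":-0.3,"twist":0},{"x":0.5,"y":0.7,"z":-0.3,"twist":0},{"x":0.5,"y":0.7,"z":0,"twist":0},{"x":0.5,"y":0.7,"z":0,"twist":0},{"x":0.5,"y":0.7,"z":0,"twist":0},{"x":0.5,"y":0.7,"z":0,"twist":0},{"x":0,"y":0,"z":0,"twist":0},{"x":0,"y":0,"z":0,"twist":0},{"x":0,"y":0,"z":0,"twist":0}])

```text
time: 12.05
tcp_pos: [0.4608, 0.2698, 0.1655]
eef_rot: [0.071, 0.998, -0.0, 0.0]
contact_force: [0.8, 0.7, -0.5]
width: 0.0545
grip_force: 0.0
```

Run:
```python
from h import *
b=eyes.get_image("side")["frame"];a=eyes.get_image("top")["frame"]
c=np.zeros((600,560,3),np.uint8)
c[:300,:480]=cv2.resize(b[160:235,220:340],(480,300),interpolation=cv2.INTER_CUBIC)
c[300:,:300]=cv2.resize(a[175:275,190:290],(300,300),interpolation=cv2.INTER_CUBIC)
cv2.imwrite("pics/end.png",c)
```

```text
(no output)
```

View pics/end.png

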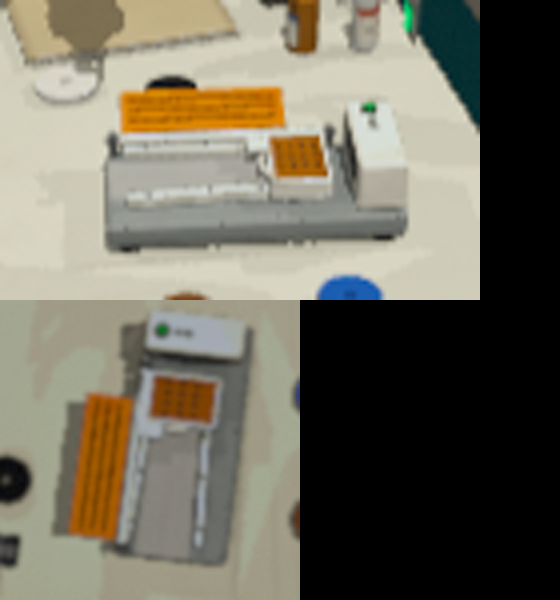

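The flap is shut: the window is level at (300,157) and the bar is back up at (200,110). The lane is empty, the blank is covered, and the arm is clear. I'm handing it in.

```bash
python3 -c "
from station import ctrl
print(ctrl.finish_job())"
```

```text
the job is handed in; nothing more can be done
None
```

I pushed the blank home against the stop with the flap held open, then let the flap shut over it, and handed the job in after about 12 s of the 38 s allowed; the hand-in returned no verdict.

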